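Put the upper tray on the stocked spice stand

ROBOT

A 6-joint arm with a two-finger parallel gripper is mounted at the origin on the work surface. World frame = base frame: x ahead of the robot, y to its left, z up, the work surface at z = 0. Lengths are in m, angles in rad, forces in N, time in s.
With the tool pointing down it reaches from about 0.425 to 1.125 m from the base axis. Payload 14.9 kg.
Tool frame: the origin (TCP) lies between the finger pads; the fingertips stand 19 mm ahead of it and the grasp point (between the pads) is the TCP (manip.tip_reach is the distance from the TCP to the fingertips, in m); z points along the fingers, y is the line along which they close (so a half turn about z gives the same grasp; the last joint's range is limited). The gripper opens to 91 mm and grips with 3 to 60 N. Pads are 32 mm wide; open, the fingers measure 118 mm over their backs; the gripper's body (76 mm by 178 mm) begins 60 mm behind the grasp point.
Start: joints at [-1.35, 0.379, 1.734, -0, 1.028, -0.033], TCP at [0.176, -0.678, 0.233] pointing down, gripper open.
Joint ranges: [-2.77, 2.77], [-0.74, 2.19], [0, 2.66], [-1.06, 4.2], [0.31, 2.87], [-3.08, 3.08]. Speed limits (rad/s): [1.89, 1.89, 2.39, 3.14, 3.14, 3.14].

INTERFACE

Orientations are given as a 3x3 rotation matrix whose columns are the frame's x, y, z axes.
In Python, from rig import manip, eyes gives the robot as it stands. The module is installed in compiled form; this text tells all that it offers. Calls block until the motion is done:
- manip.movep(position, orientation): joint-space move of the TCP to a pose.
- manip.move_linear(position, rot=None, velocity=0.15, until_force=None): straight line of the TCP; rot=None keeps the orientation; velocity is the mean speed in m/s. With until_force (N) it stops when the force on the tool has changed by that much, and returns True; else False.
- manip.movej(angles): joint-space move.
- manip.grip(opening, squeeze=None): opening from 0.0 (shut) to 1.0 (fully open); squeeze is the grip in N (None keeps the last); returns when the fingers have stopped.
- manip.pause(seconds).
- manip.solve_ik(position, orientation): joint angles nearest the present ones, or None.
- eyes.capture(name): name is "scene" or "top" or "wrist"; returns the picture (480x640x3 uint8, red, green, blue); there is no depth.
- eyes.get_calibration(name): a dict with "fx", "fy", "cx", "cy" (pixels), "R" (3x3) and "t" (3): a world point X has camera coordinates R X + t; the wrist camera has in their place "mount" (4x4, takes a point from camera to tool coordinates, whose origin is the TCP and whose axes are the flange's). Camera axes: x right, y down, z forward; pixel columns grow to the right and rows downward; lengths in m; the calibration is good to about 2 mm. A picture is of the moment at which its call begins: read the wrist's pose just before it. get_calibration takes no time and is no camera call.
A pose or a line that the arm cannot do raises manip.PlanningError and nothing moves.
- manip.hand_in(): hands the job in; it is judged then, once.
Readings, each from a call of its own:
- manip.current_clock(): time.
- manip.current_qpos(): joint angles.
- manip.current_dq(): joint speeds.
- manip.current_tau(): joint torques, N m.
- manip.current_tcp_pos(): TCP position.
- manip.current_eef_rot(): TCP orientation.
- manip.current_contact_force(): force on the tool from outside, world axes, zero at the start.
- manip.current_torque(): the same for the moment, N m.
- manip.current_gripper_width(): opening from 0.0 (shut) to 1.0 (fully open).
- manip.current_finger_force(): force on a finger pad.
Only numpy, scipy, OpenCV 4.12 (cv2) and the standard library are available. Lean on these libraries where they do the work, as an engineer would, in place of code of your own. Each camera call takes 0.05 s, during which the arm holds its last target. There are 200 camera calls.

TASK

Of the two display stands, find the one whose bottom tray already holds the glass jar; the other still has the scoop in it. Take the loose wooden tray off the sloping rest by its grip bar and set it level on the four posts of the stocked stand, gently and without dropping it, so that each corner hole goes over its own post and the tray sits fully home on all four shoulders; then let go. Leave the jar, the scoop, the honey jar and the bowl where they are.

Things in the scene. Friction and masses are not known exactly. Their poses are not given: they have to be found in the camera images.
- tray_grip (a point): centre of the loose tray's wooden grip bar, half-way up it, over the tray's middle; x along the tray's 190 mm length, y along its width, z out of its upper face. Bar 60 mm long along x, 18 mm thick along y, standing 47 mm above the tray's floor (23.5 mm either way of this point). Tray's underside 31.5 mm below along z. At the start on the rest, tilted 30 degrees about x
- tray: the loose wooden tray, 0.3 to 0.65 kg, origin at the centre of its underside, same axes as its grip bar: 190 mm (x) by 150 mm (y), floor 8 mm thick, rim 5 mm thick and 18 mm high in all. Four through holes, 13 mm wide, at x = +-80, y = +-60 mm. Same after a half turn
- rest: fixed wooden sloping rest on which the tray lies at the start; origin under its middle at table height, z up, x along its 150 mm width. Its board (160 mm up the slope) slopes 30 degrees and faces its -y side: low edge at -y with a ledge standing 14 mm above the board, high edge (102 mm above the table) at +y
- stand_a: one of two like fixed wooden stands, 190 (x) by 150 mm (y), z up, origin under its middle on the table. Bottom tray 12 mm thick, rim to 26 mm. Four posts at x = +-80, y = +-60 mm: 18 mm thick up to a shoulder at 115 mm, then a 9 mm steel pin, its last 8 mm tapered, tip at 145 mm. Its bottom tray holds the glass jar (stocked) or the scoop, near its middle
- stand_b: one of two like fixed wooden stands, 190 (x) by 150 mm (y), z up, origin under its middle on the table. Bottom tray 12 mm thick, rim to 26 mm. Four posts at x = +-80, y = +-60 mm: 18 mm thick up to a shoulder at 115 mm, then a 9 mm steel pin, its last 8 mm tapered, tip at 145 mm. Its bottom tray holds the glass jar (stocked) or the scoop, near its middle
- jar_mid (a point): closed glass jar, 54 mm across, 78 mm high, standing in the bottom tray of the stocked stand; point at its centre, half-way up, z up
- scoop_mid (a point): small metal scoop with a wooden handle, about 97 mm long along x, 36 mm wide, 20 mm high, lying in the bottom tray of the other stand; point at its middle, 10 mm above its underside
- honey_mid (a point): bystander: honey jar with a dark lid, 64 mm across, 100 mm high, on the table; point at its centre, half-way up
- bowl_mid (a point): bystander: terracotta bowl, 100 mm across, 50 mm high, on the table; point at its centre, half-way up
Things that resemble listed ones, but are neither listed nor needed, are in the scene too. Leave any orange look-alike of the rest alone. There is more than one size of the part that bears jar_mid; the job needs the larger.

How it is judged:
On the way:
1. the tray is gripped and lifted clear of the sloping rest (contact force between the fingers and tray above 2 N and contact force between tray and rest below 0.05 N), for 0.2 s.
At the end, for the whole second after the job is handed in: the tray is at rest and released on the stand that holds the jar: middle within 6 mm of the stand's middle, underside within 3 mm above or 4 mm below shoulder height, level within 0.03 rad, in line with the stand within 0.06 rad (either way round): all four pins through their holes (((horizontal distance between jar_mid and stand_a below 0.06 m and horizontal distance between tray_grip and stand_a below 0.006 m and z of tray_grip in the frame of stand_a between 0.1425 and 0.1495 m and angle between the x axis of tray_grip and the x axis of stand_a, either way round below 0.06 rad and angle between tray_grip's own z axis and vertical below 0.03 rad) or (horizontal distance between jar_mid and stand_b below 0.06 m and horizontal distance between tray_grip and stand_b below 0.006 m and z of tray_grip in the frame of stand_b between 0.1425 and 0.1495 m and angle between the x axis of tray_grip and the x axis of stand_b, either way round below 0.06 rad and angle between tray_grip's own z axis and vertical below 0.03 rad)) and linear speed of tray below 0.01 m/s and contact force between the fingers and tray below 0.05 N); the robot touches nothing.
It fails at once if the tray is dropped: let go and falling at over 0.4 m/s (a fall of some 8 mm) (contact force between the fingers and tray below 0.05 N and linear speed of tray above 0.4 m/s).
It fails at once if the tray is rammed onto a stand (over 60 N) (contact force between tray and stand_a above 60 N or contact force between tray and stand_b above 60 N).
It fails at once if the jar, scoop, honey jar or bowl is moved by over 20 mm or the jars tipped over (distance of any of jar_mid, scoop_mid, honey_mid, bowl_mid from where it was at the start of the episode above 0.02 m or angle between any of jar_mid, honey_mid's own z axis and vertical above 0.4 rad).
It also fails if it takes over 43 s, if anything falls off the work surface, if the arm or the gripper's body presses on something with over 40 N, if the wrist force passes 120 N, or if a joint passes its speed limit or range.

## Working session

There is one attempt and no reset: what is moved stays moved. The work goes in short steps, each a Python script; the robot and the scene stay as the last script left them, time stands still between calls to the robot, and variables do not carry over. Pictures are saved under pics/ and viewed, at most 10 in all, crops included, and the job is handed in when it is done.

```bash
mkdir -p pics
python3 - <<'E'
from rig import manip, eyes
import cv2,numpy as np
np.set_printoptions(precision=4,suppress=True)
for n in ["scene","top"]:
    cv2.imwrite(f"pics/{n}0.png",eyes.capture(n)[:,:,::-1]); print(n,eyes.get_calibration(n))
print(eyes.get_calibration("wrist")); print(manip.current_tcp_pos(),manip.current_eef_rot(),manip.current_clock())
E
```

```text
scene {'fx': 589.6277528946981, 'fy': 589.6277528946981, 'cx': 310.7412496010175, 'cy': 245.88995603309252, 'R': array([[ 0.0967,  0.9953, -0.0055],
       [ 0.7756, -0.0789, -0.6262],
       [-0.6237,  0.0563, -0.7796]]), 't': array([-0.0572, -0.3236,  1.6346])}
top {'fx': 457.27546868154377, 'fy': 457.27546868154377, 'cx': 322.8651895823326, 'cy': 244.34962560365116, 'R': array([[-0.0065, -1.    , -0.0075],
       [-0.9936,  0.0073, -0.1126],
       [ 0.1126,  0.0068, -0.9936]]), 't': array([0.0354, 0.4975, 1.0732])}
{'fx': 412.4683920128762, 'fy': 412.4683920128762, 'cx': 321.8869670761562, 'cy': 234.9812116815083, 'mount': array([[ 0.0003, -0.9631, -0.2691,  0.0754],
       [ 1.    ,  0.0003,  0.0003,  0.0001],
       [-0.0002, -0.2691,  0.9631, -0.1523],
       [ 0.    ,  0.    ,  0.    ,  1.    ]])}
[ 0.1757 -0.6773  0.2324] [[ 0.968   0.2511 -0.0002]
 [ 0.2511 -0.968   0.0009]
 [ 0.     -0.001  -1.    ]] 0.1
```

View pics/scene0.png

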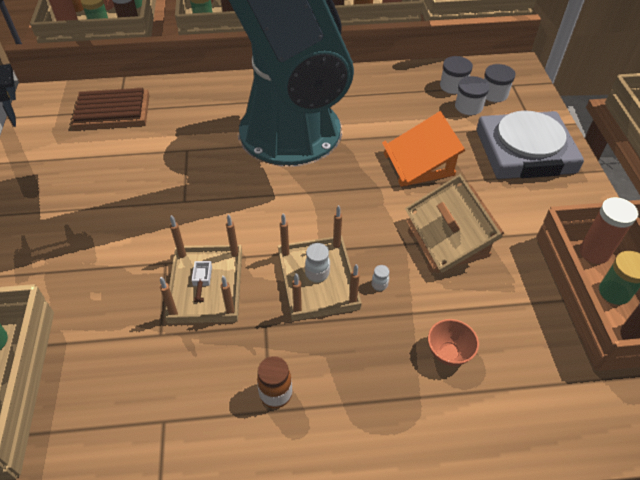

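View pics/top0.png

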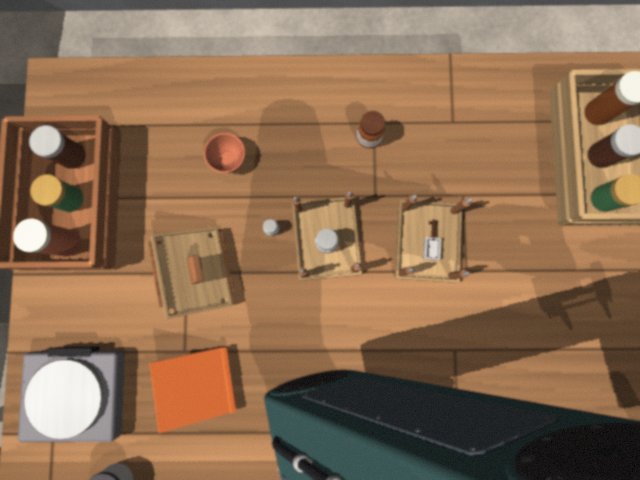

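The stocked stand is the one centred near top (328,237), with pin tips at about (296,200), (349,196), (302,273) and (357,268). The small jar at (272,228) is a decoy. The tray is at top (193,271), with its bar near (195,268). Next I'll take closer views with the wrist camera.

```bash
cat > h.py <<'E'
import numpy as np, cv2, json
from rig import manip, eyes
from scipy.spatial.transform import Rotation as Ro
np.set_printoptions(precision=4,suppress=True)
def cam(n):
    c=eyes.get_calibration(n); K=np.array([[c['fx'],0,c['cx']],[0,c['fy'],c['cy']],[0,0,1]])
    if n=='wrist':
        T=np.eye(4); T[:3,:3]=manip.current_eef_rot(); T[:3,3]=manip.current_tcp_pos()
        E=np.linalg.inv(T@c['mount']); return K,E[:3,:3],E[:3,3]
    return K,c['R'],c['t']
def onplane(C,uv,z):
    K,R,t=C; d=R.T@np.linalg.solve(K,[*uv,1]); o=-R.T@t
    return o+d*(z-o[2])/d[2]
def proj(C,X):
    K,R,t=C; p=(np.atleast_2d(X)@R.T+t)@K.T; return p[:,:2]/p[:,2:]
def shot(name):
    C=cam('wrist'); im=eyes.capture('wrist'); cv2.imwrite(f'pics/{name}.png',im[:,:,::-1])
    json.dump([a.tolist() for a in C],open(f'pics/{name}.json','w')); return C,im
def load(name): return [np.array(a) for a in json.load(open(f'pics/{name}.json'))]
def down(yaw): # tool x at yaw, z down
    x=np.array([np.cos(yaw),np.sin(yaw),0]); z=np.array([0,0,-1.]); return np.c_[x,np.cross(z,x),z]
E
python3 - <<'E'
from h import *
C=cam('top')
pins=[onplane(C,p,.14) for p in [(296,200),(349,196),(302,273),(357,268)]]
s=np.mean(pins,0); print(np.array(pins),s)
b=onplane(C,(195,268),.1); print('bar',b)
# camera sits at tool +x 75 mm, looks toward tool -x slightly; optical axis hits ~ -0.03 at z=-.0
for nm,c,hs in [('st',s,.33),('tr',b,.33)]:
    for yaw in (0,np.pi,-np.pi/2,np.pi/2):
        q=manip.solve_ik([c[0],c[1],hs],down(yaw)); print(nm,yaw,q)
E
```

```text
[[ 0.5831  0.0893  0.14  ]
 [ 0.5911 -0.0267  0.14  ]
 [ 0.4234  0.0764  0.14  ]
 [ 0.4333 -0.0419  0.14  ]] [0.5077 0.0243 0.14  ]
bar [0.4383 0.3185 0.1   ]
st 0 [ 0.0019 -0.0441  2.0435 -0.      1.1423  1.5727]
st 3.141592653589793 [ 0.0019 -0.0441  2.0435 -0.      1.1423 -1.5689]
st -1.5707963267948966 None
st 1.5707963267948966 [ 0.0019 -0.0441  2.0435 -0.      1.1423  0.0019]
tr 0 [ 0.5854  0.0172  1.983  -0.      1.1414  2.1562]
tr 3.141592653589793 [ 0.5854  0.0172  1.983  -0.      1.1414 -0.9854]
tr -1.5707963267948966 [ 0.5854  0.0172  1.983  -0.      1.1414 -2.5562]
tr 1.5707963267948966 [ 0.5854  0.0172  1.983  -0.      1.1414  0.5854]
```

Run:
```python
from h import *
manip.movep([.508,.024,.34],down(np.pi/2)); C,a=shot('st1')
manip.movep([.44,.30,.36],down(np.pi/2)); C,b=shot('tr1')
print(manip.current_clock())
for n,i in (('st1',a),('tr1',b)):
    g=cv2.resize(i[20:440,60:580] if n=='st1' else i[20:440,60:580],None,fx=1.4,fy=1.4,interpolation=cv2.INTER_CUBIC); cv2.imwrite(f'pics/{n}c.png',g[:,:,::-1])
```

```text
4.0583
```

View pics/st1c.png

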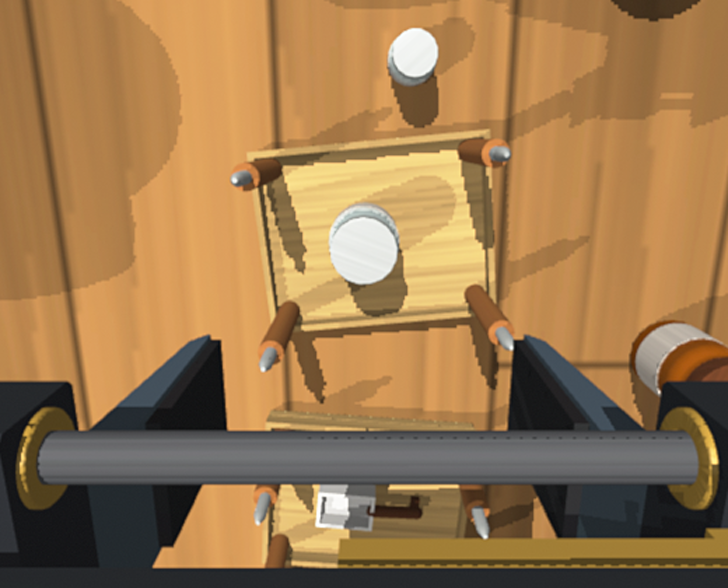

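View pics/tr1c.png

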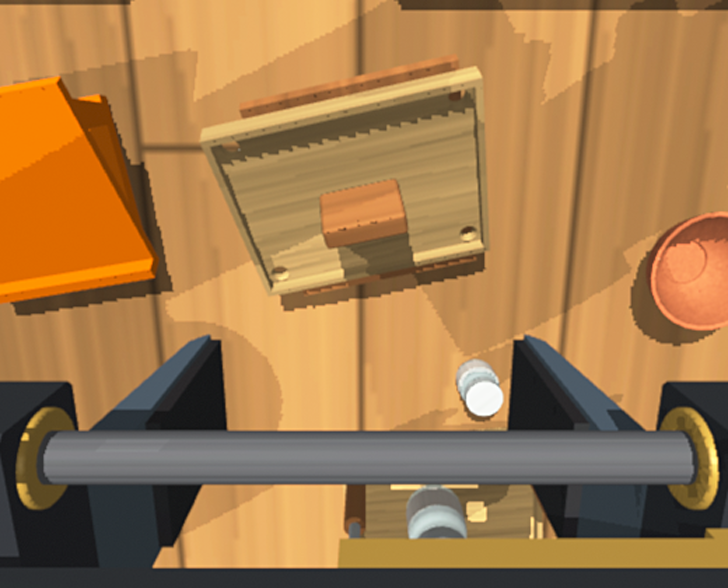

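The first crop shows the glass jar in the stand, with pin tips near (237,180), (503,154), (265,364) and (509,345). The second shows the tray rising towards +y, with rim corners near (203,131), (481,68), (488,246) and (272,294). I'll zoom in for sharper corners.

Run:
```python
import cv2
a=cv2.imread('pics/tr1.png')[60:240,195:415]; cv2.imwrite('pics/trz.png',cv2.resize(a,None,fx=3.3,fy=3.3,interpolation=cv2.INTER_CUBIC))
a=cv2.imread('pics/st1.png')[110:290,215:435]; cv2.imwrite('pics/stz.png',cv2.resize(a,None,fx=3.3,fy=3.3,interpolation=cv2.INTER_CUBIC))
```

```text
(no output)
```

View pics/trz.png

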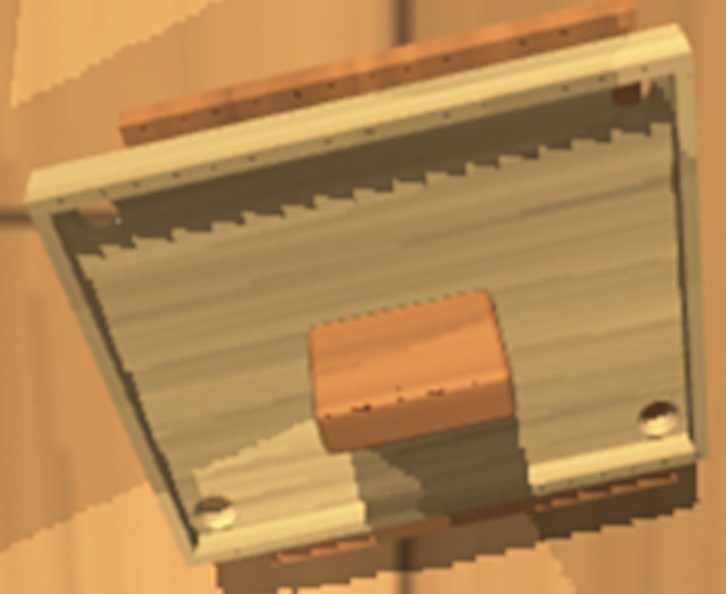

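View pics/stz.png

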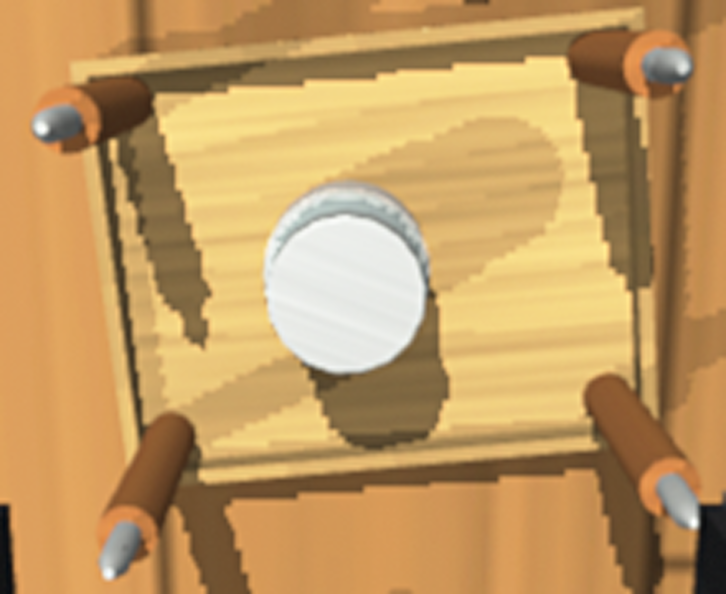

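The zoom shows tray holes near (215,512), (658,418), (98,213) and (628,92), and the pin tips near (40,127), (688,65), (110,575) and (695,525). I'll fit both poses from these points.

```bash
cat > fit.py <<'E'
from h import *
from scipy.optimize import least_squares
def full(p,o): return np.array(p,float)/3.3+o-0.35
C=load('tr1'); O=np.array([195,60])
mp=np.array([[-95,-75,18],[95,-75,18],[-80,-60,8],[80,-60,8],[-90,70,18],[90,70,18],[-90,-70,18]])/1e3
up=full([(190,562),(705,458),(215,512),(658,418),(50,208),(680,70),(200,540)],O)
def f(p):return (proj(C,mp@Ro.from_rotvec(p[3:]).as_matrix().T+p[:3])-up).ravel()
r=least_squares(f,[.44,.32,.06,.5,0,.2],loss='soft_l1'); R=Ro.from_rotvec(r.x[3:]).as_matrix()
print('tray6',r.x[:3],R,'\n',f(r.x).reshape(-1,2))
def R4(y): return Ro.from_euler('zx',[y,np.pi/6]).as_matrix()
def g(p):return (proj(C,mp@R4(p[3]).T+p[:3])-up).ravel()
r4=least_squares(g,[.44,.32,.06,.2],loss='soft_l1'); print('tray4',r4.x,'\n',g(r4.x).reshape(-1,2))
S=load('st1'); OS=np.array([215,110])
ms=np.array([[-80,60,145],[80,60,145],[-80,-60,145],[80,-60,145],[-80,60,115],[80,60,115],[-80,-60,115],[80,-60,115]])/1e3
us=full([(36,127),(690,65),(108,577),(697,527),(78,115),(648,63),(130,528),(668,480)],OS)
def h(p):return (proj(S,ms@Ro.from_euler('z',p[2]).as_matrix().T+[p[0],p[1],0])-us).ravel()
rs=least_squares(h,[.508,.024,.07],loss='soft_l1'); print('stand',rs.x,'\n',h(rs.x).reshape(-1,2))
if __name__=='__main__':
    im=cv2.imread('pics/tr1.png')[60:240,195:415]; im=cv2.resize(im,None,fx=3.3,fy=3.3)
    box=lambda a,b,z0,z1:[[sx*a,sy*b,z] for z in(z0,z1) for sx,sy in((-1,-1),(1,-1),(1,1),(-1,1))]
    for col,P in(((0,0,255),(r4.x[:3],R4(r4.x[3]))),((255,0,0),(r.x[:3],R))):
        for b in(box(95,75,0,18),box(30,9,8,55)):
            q=((proj(C,np.array(b)/1e3@P[1].T+P[0])-O+.35)*3.3).astype(np.int32)
            cv2.polylines(im,[q[:4]],1,col); cv2.polylines(im,[q[4:]],1,col)
    cv2.imwrite('pics/ov.png',im)
E
python3 fit.py
```

```text
tray6 [0.434  0.3399 0.0601] [[ 0.9794 -0.1776  0.0964]
 [ 0.202   0.8478 -0.4904]
 [ 0.0054  0.4997  0.8662]] 
 [[-0.854   0.0707]
 [ 1.3828 -0.1013]
 [ 0.2894 -1.9299]
 [ 0.2915 -0.6236]
 [ 0.6352 -0.0666]
 [-0.6358  0.5209]
 [-1.047   2.9965]]
tray4 [0.4314 0.34   0.0583 0.2272] 
 [[ 0.3848 -3.0146]
 [ 1.9813  1.7386]
 [ 1.3372 -4.3803]
 [ 0.6241  0.6139]
 [-3.5162 -0.5089]
 [-8.2753  0.925 ]
 [-0.1349  0.1045]]
stand [0.5151 0.0245 0.0902] 
 [[ 2.1591 -0.5203]
 [-1.8067  0.1325]
 [ 0.5304 -1.9501]
 [-0.5151 -1.9441]
 [-3.2184  0.9073]
 [ 2.9948 -0.0597]
 [-0.8295  1.1595]
 [ 0.742   1.5464]]
```

View pics/ov.png

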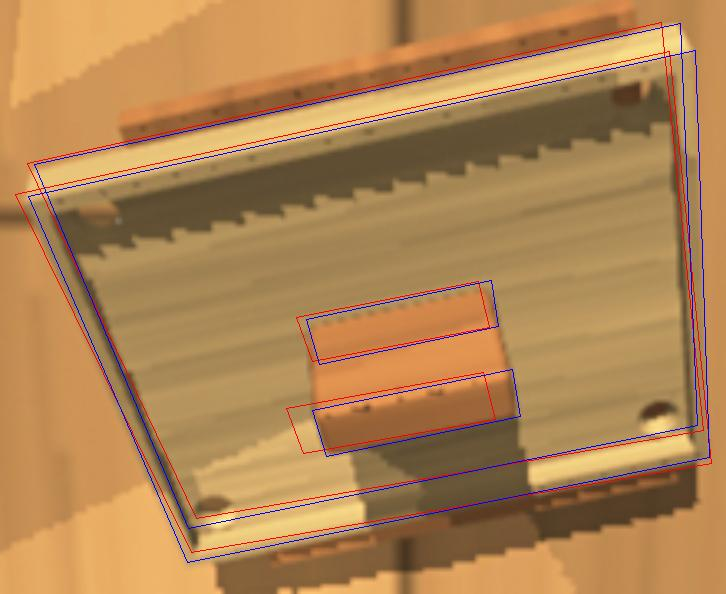

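The blue 6-DOF fit matches the picture and gives a 30° tilt. The red fit used the wrong Euler order, so I'll correct that, refine both fits, then grasp.

```bash
sed -i "s/from_euler('zx'/from_euler('ZX'/; s/(78,115),(648,63),(130,528),(668,480)/(67,116),(658,63),(128,534),(670,487)/" fit.py
sed -i "s/\[-90,-70,18\]\])/[-30,-9,55],[30,-9,55],[30,9,55],[-30,9,55]])/; s/(200,540)\]/(328,454),(516,414),(511,373),(317,414)]/" fit.py
python3 fit.py
python3 - <<'E'
from h import *
import io,contextlib
with contextlib.redirect_stdout(io.StringIO()): import fit
R=fit.R4(fit.r4.x[3]); p=fit.r4.x[:3]+R@[0,0,.0325]
np.save('stand.npy',fit.rs.x)
for s in(1,-1):
    T=np.c_[R[:,0]*s,-R[:,1]*s,-R[:,2]]
    for d in(.12,0): print(s,p+R[:,2]*d,manip.solve_ik(p+R[:,2]*d,T))
E
```

```text
tray6 [0.4338 0.3396 0.0599] [[ 0.9791 -0.1757  0.1026]
 [ 0.2034  0.8495 -0.4868]
 [-0.0016  0.4975  0.8675]] 
 [[-1.1309  0.6375]
 [ 1.0097 -0.0043]
 [ 0.0056 -1.415 ]
 [-0.0805 -0.4731]
 [ 0.599   0.2139]
 [-0.837   0.5967]
 [-0.3572  0.8153]
 [ 1.3882  0.8172]
 [ 0.6085 -1.0675]
 [-1.1652 -0.8745]]
tray4 [0.4338 0.3397 0.0601 0.2045] 
 [[-1.115   0.4522]
 [ 1.0578 -0.0749]
 [ 0.0188 -1.5838]
 [-0.0271 -0.5546]
 [ 0.522   0.2544]
 [-0.7427  0.6712]
 [-0.3999  0.8692]
 [ 1.3639  0.9089]
 [ 0.5828 -0.9436]
 [-1.2152 -0.7855]]
stand [0.5151 0.0241 0.0902] 
 [[ 2.1888 -0.0171]
 [-1.8399  0.6536]
 [ 0.5476 -1.5298]
 [-0.5505 -1.5099]
 [ 0.1401  1.0689]
 [-0.0637  0.4204]
 [-0.209  -0.2654]
 [ 0.1052 -0.1691]]
1 [0.4493 0.265  0.1922] [0.2451 0.1696 2.177  0.6911 0.9008 1.1431]
1 [0.4371 0.3237 0.0883] [0.3647 0.378  2.1755 0.8728 0.7001 1.016 ]
-1 [0.4493 0.265  0.1922] [ 0.2451  0.1696  2.177   0.6911  0.9008 -1.9985]
-1 [0.4371 0.3237 0.0883] [ 0.3647  0.378   2.1755  0.8728  0.7001 -2.1256]
```

Run:
```python
from h import *
import io,contextlib
with contextlib.redirect_stdout(io.StringIO()): import fit
x,y,w=fit.rs.x
manip.movep([.50,.024,.34],down(w)); shot('st2')
R=fit.R4(fit.r4.x[3]); p=fit.r4.x[:3]+R@[0,0,.0325]
T=np.c_[R[:,0],-R[:,1],-R[:,2]]
manip.movep(p+R[:,2]*.12,T); shot('tr2')
manip.move_linear(p+R[:,2]*.04,velocity=.12)
print(manip.move_linear(p,velocity=.06,until_force=6),manip.current_tcp_pos()-p)
manip.grip(0.0,40); print(manip.current_gripper_width()*91,manip.current_finger_force(),manip.current_contact_force(),manip.current_clock())
```

```text
False [0. 0. 0.]
17.510286967635505 39.99168813228607 [-0.2979 -0.9179 -0.4179] 9.1
```

```bash
cat > m.py <<'E'
from h import *
def montage(name,S,boxes_pts,half=(50,37),scale=4):
    # crops centred on given pixels, 2x2
    im=cv2.imread(f'pics/{name}.png'); t=[];offs=[]
    for u,v in boxes_pts:
        o=np.clip(np.array([u-half[0],v-half[1]]).astype(int),0,[640-2*half[0],480-2*half[1]]); offs.append(o.tolist())
        t.append(cv2.resize(im[o[1]:o[1]+2*half[1],o[0]:o[0]+2*half[0]],None,fx=scale,fy=scale,interpolation=cv2.INTER_CUBIC))
    cv2.imwrite(f'pics/{name}m.png',np.vstack([np.hstack(t[:2]),np.hstack(t[2:])])); print(name,'offsets',offs)
E
python3 - <<'E'
from h import *; from m import montage
x,y,w=np.load('stand.npy')
p0=manip.current_tcp_pos(); R=manip.current_eef_rot()
manip.move_linear(p0-R[:,2]*.05,velocity=.08); manip.pause(.3)
print(manip.current_finger_force(),manip.current_contact_force())
manip.move_linear(manip.current_tcp_pos()+[0,0,.08],velocity=.15)
manip.movep([x,y,.23],down(w)); manip.pause(.3); print(manip.current_contact_force(),manip.current_torque())
manip.move_linear([x,y,.190],velocity=.05); manip.pause(.3)
C,_=shot('hv1'); print(manip.current_clock(),manip.current_gripper_width()*91,manip.current_contact_force())
ms=np.array([[-80,60,145],[80,60,145],[-80,-60,145],[80,-60,145]])/1e3
S=load('st2'); q=proj(S,ms@Ro.from_euler('z',w).as_matrix().T+[x,y,0]); print(q); montage('st2',S,q)
E
```

```text
39.990307688713074 [ 0.7803 -0.1652 -5.6233]
[ 0.0312 -0.3931 -5.4374] [-0.0147  0.0086  0.0631]
13.5583 17.591005859975617 [ 0.4343  0.4592 -5.951 ]
[[256.6116 281.2393]
 [248.4768  94.298 ]
 [389.5114 281.4838]
 [398.7386  94.6092]]
st2 offsets [[206, 244], [198, 57], [339, 244], [348, 57]]
```

View pics/hv1.png

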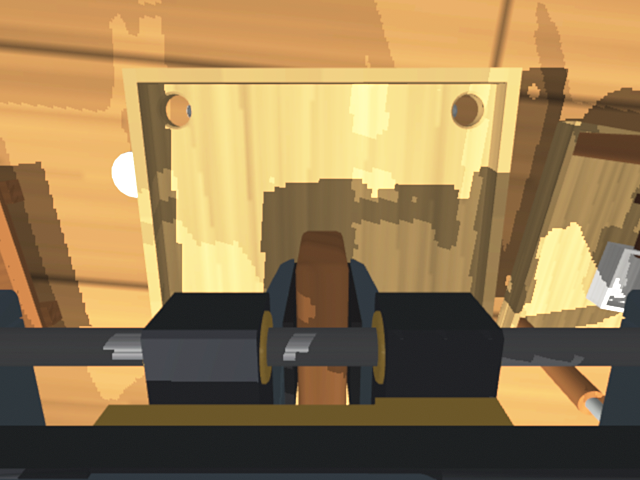

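View pics/st2m.png

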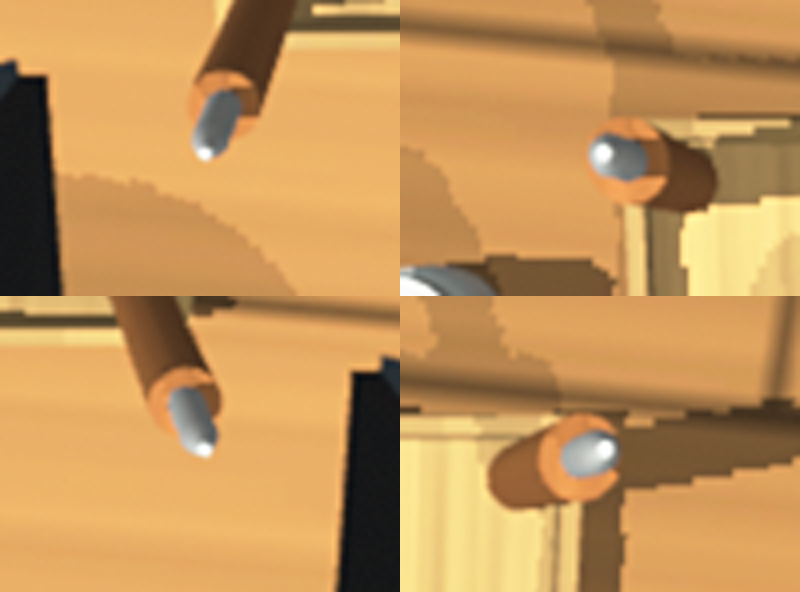

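In the hover view, the tray is gripped square on its bar. Its far holes are at about (178,110) and (467,110), with steel pin tips showing through near (188,110) and (458,110). I'll compare these with the projected model numerically.

Run:
```python
from h import *
x,y,w=np.load('stand.npy')
C=load('hv1'); im=cv2.imread('pics/hv1.png').astype(int)
p=np.array(manip.current_tcp_pos()); Rw=manip.current_eef_rot(); print(p,[x,y])
Rz=Ro.from_euler('z',w).as_matrix()
for sy in(60,-60):
    for z in(-.0235,-.0315): print('hole model z',z,proj(C,p+Rz@[.08,sy/1e3,z-.001]))
    for z in(.145,.137): print('pin model',z,proj(C,[x,y,0]+Rz@[.08,sy/1e3,z]))
for n,(u,v) in(('L',(178,110)),('R',(467,110))):
    a=im[v-22:v+23,u-24:u+25]; b,g,r=a[...,0],a[...,1],a[...,2]
    print(n); 
    for row in range(2,43,2): print(v-22+row,' '.join('S' if abs(r[row,c]-b[row,c])<35 else ('.' if (r[row,c]>215 and g[row,c]>185) else 'o' if r[row,c]>g[row,c]*1.3 else 'd') for c in range(49)).replace(' ',''))
```

```text
[0.5151 0.0241 0.1901] [np.float64(0.5150624684017765), np.float64(0.02408764206376658)]
hole model z -0.0235 [[175.1029 108.2402]]
hole model z -0.0315 [[181.4947 108.7476]]
pin model 0.145 [[190.5115 109.595 ]]
pin model 0.137 [[195.6534 109.9981]]
hole model z -0.0235 [[467.6942 108.3586]]
hole model z -0.0315 [[461.3388 108.8608]]
pin model 0.145 [[452.3029 109.7008]]
pin model 0.137 [[447.193  110.0996]]
L
90 ddddddddddd......................................
92 ddddddddddd...ddddddd............................
94 dddddddddddddddddddddddddd.......................
96 dddddddddddddddddddoooooooood....................
98 ddddddddddddddddoooooooooooooood.................
100 ddddddddddddddooooooooooooooooooo................
102 dddddddddddddoooooooooooooooooooood..............
104 ddddddddddddoo..oooooooooooooooooood.............
106 ddddddddddddo...ooooooooooooooooodSSd............
108 ddddddddddddo...ooooooooooooooooddSSS............
110 ddddddddddddo...oooooooooooooooo.SSSSd...........
112 ddddddddddddo...ooooooooooooooooddSSSd...........
114 ddddddddddddoo..ooooooooooooooooodSSSd
[... 874 characters left out ...]
06 .........dSSSSooooooooooooooooooooodddddd........
108 ........ddSSSSdoooooooooooooooooooodddddd........
110 ........ddSSSSdoooooooooooooooooooodddddd........
112 ........ddSSSSdooooooooooooooooooooddddd.........
114 ........ddSSSdoooooooooooooooooooodddddd.........
116 .........ddSSoooooooooooooooooooodddddd..........
118 .........ddooooooooooooooooooooodddddd...........
120 ..........dddoooooooooooooooooodddddd............
122 ...........ddddoooooooooooooddddddd..............
124 .............ddddooooooooddddddd.................
126 ................ddddddddddddd....................
128 ......................ddd........................
130 .................................................
```

The far holes and pins line up to within about 0.3 mm, so I'll lower it slowly with a force guard.

Run:
```python
from h import *
x,y,w=np.load('stand.npy')
for z,v,f in((.152,.03,8),(.1445,.01,9)):
    r=manip.move_linear([x,y,z],velocity=v,until_force=f)
    print(r,manip.current_tcp_pos(),manip.current_contact_force(),manip.current_torque(),manip.current_gripper_width()*91)
    if r: break
shot('pl1'); print(manip.current_clock())
```

```text
False [0.5152 0.0241 0.1522] [ 0.7439  0.4251 -6.0572] [0.0161 0.0138 0.0315] 17.971508572648755
True [0.515  0.0241 0.1465] [-3.3872 -0.0006  7.272 ] [ 0.0158 -0.0835  0.0804] 17.547469323382114
15.5917
```

Contact came at the expected seated height, so I'll ease the grip, release, back off straight up and check.

Run:
```python
from h import *
x,y,w=np.load('stand.npy')
manip.grip(0.0,5); print(manip.current_contact_force(),manip.current_tcp_pos())
manip.grip(0.5); print(manip.current_contact_force(),manip.current_finger_force())
manip.move_linear([x,y,.30],velocity=.08)
manip.move_linear([x-.03,y,.36],velocity=.15); manip.pause(.2)
C,_=shot('fin'); sc=eyes.capture('scene')[:,:,::-1]; Sc=cam('scene')
Rz=Ro.from_euler('z',w).as_matrix()
im=cv2.imread('pics/fin.png')
for z,h,c in((.133,(95,75),(0,0,255)),):
    q=proj(C,[x,y,0]+np.array([[a*h[0]/1e3,b*h[1]/1e3,z] for a,b in((-1,-1),(1,-1),(1,1),(-1,1))])@Rz.T)
    print(q)
pts=proj(Sc,[[x,y,.13]])[0].astype(int)
s=sc[pts[1]-65:pts[1]+75,pts[0]-65:pts[0]+65]
a=cv2.resize(im[20:400,140:500],None,fx=1.25,fy=1.25); b=cv2.resize(s,None,fx=2.6,fy=2.6)
o=np.zeros((475,800,3),np.uint8); o[:,:450]=a[:475]; o[:b.shape[0],455:455+b.shape[1]]=b[:, :345]
cv2.imwrite('pics/finm.png',o); print(manip.current_clock())
```

```text
[0.3438 0.0757 4.9497] [0.515  0.0241 0.1465]
[ 0.9934  0.3759 -0.5648] 0.0
[[401.3607 268.4949]
 [413.1887  58.2619]
 [236.6218  58.1953]
 [247.5283 268.4331]]
19.3833
```

View pics/finm.png

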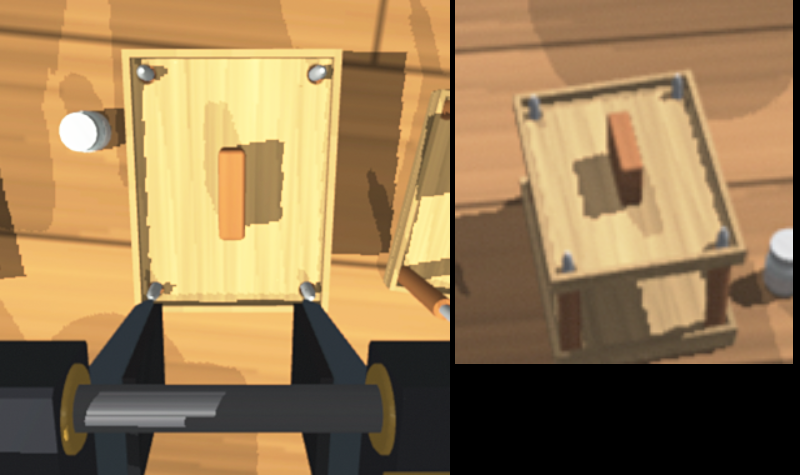

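The picture shows all four pins through their corner holes. The rim's far corners are at about (123,50) and (341,50), within a few pixels of the level, seated model. I'm handing in.

```bash
python3 -c "
from rig import manip
print(manip.hand_in(),manip.current_clock())"
```

```text
the job is handed in; nothing more can be done
the job is handed in; nothing more can be done
```

The loose tray is on the stand holding the glass jar, with all four pins through their holes, released, and the job was handed in after about 20 s; the hand-in call gave no pass or fail result.

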